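# Weigh out baby potatoes on the hanging-pan scale

## Task

Tip the baby potatoes from the steel scoop into the scale's hanging pan until their weight brings it fully down onto its stop, without spilling any. Stand the scoop back on the cork mat, then, with the pan still down on its stop, press the scale's green button fully and let go. Every potato must end in the pan or still in the scoop, and the bowl, jar and spoon stay where they are.

Things in the scene. Friction and masses are not known exactly. Their poses are not given: they have to be found in the camera images.
- scoop: Stainless pouring scoop, loose, about 260 g plus the potatoes. Origin: centre of the underside of its flat floor, z up. Floor 102 mm (x) by 114 mm (y), 3 mm thick; walls 50 mm high on the two x sides and at the back (+y). The open spout points along its own -y: beyond y = -54 mm the floor goes on as a ramp rising at 24 degrees to the lip. A black grip bar crosses overhead along x.
- scoop_grip (a point): Centre of the scoop's black grip bar: scoop frame (0, -10, 85) mm, same axes. The bar is 108 mm long along the scoop's x (96 mm free between its end posts), 14 mm thick along y, 20 mm high; take it from above, fingers closing along the scoop's y. 40 mm are free between its underside and the potatoes' tops.
- scoop_lip (a point): Middle of the upper edge of the spout's lip, scoop frame (0, -100, 22.5) mm, same axes; 96 mm wide between the walls. With the spout lowered 24 degrees the ramp is level; lowered by about 45 to 57 degrees all the potatoes roll out over the lip.
- mat: Cork mat, 180 mm (x) by 220 mm (y) by 5 mm, fixed to the counter; origin at the centre of its underside. The scoop starts on it and goes back on it. Not listed: a fixed pair of steamer tiers, 195 mm high, at the back left of the counter (all of it beyond x = 0.63, y = 0.27 m) and a mug at the back right (beyond x = 0.65, y below -0.32 m).
- pan_floor (a point): Centre of the inner floor of the stainless weighing pan, z up; 82 mm above the counter with the empty pan at the top, 52 mm with the pan on its stop. The round pan is 196 mm wide at the rim, 124 mm at the floor; the rim lies 46 mm above this point. It hangs on a column at its side towards the scale's +x.
- pan (a joint): How far the pan has sunk, m: 0 empty at the top, 0.030 on the black rubber stop under it. Its spring lets it sink from about 44 g and reach the stop with about 100 g: five or six of the potatoes, not four. It rises again if pushed by hand and let go.
- scale: White hanging-pan kitchen scale, fixed. Origin on the counter below the pan's centre. Base x -178 to +168 mm, 170 mm wide (y), 30 mm high. Column with coil spring on the +x side: x = 105 to 165 mm, y = -30 to 30 mm, 247 mm high. Button block on the -x side: 64 by 85 mm, 75 mm high, centred at x = -141 mm.
- button_top (a point): Centre of the top of the scale's green push button, on top of the button block at scale frame x = -141 mm, y = 0; 16 mm radius; pressed straight down.
- button (a joint): Button travel, m: 0 released, 0.006 fully down, which takes about 4 N; it springs back.
- bowl: Cobalt ceramic bowl, 140 mm wide, 60 mm high; bystander. Origin under its foot.
- jar: Lidded glass jar, 90 mm wide, 140 mm high; bystander. Origin at the centre of its underside.
- spoon: Wooden spoon, 200 mm long, lying flat; bystander. Origin near its middle on the underside.
- potato1: Baby potato 1 of 6, loose in the scoop at the start: 37 mm long, 31 mm thick, about 22 g. Origin on its skin, 15.5 mm from its centre; it turns as the potato rolls.
- potato2: Baby potato 2 of 6, loose in the scoop at the start: 37 mm long, 31 mm thick, about 22 g. Origin on its skin, 15.5 mm from its centre; it turns as the potato rolls.
- potato3: Baby potato 3 of 6, loose in the scoop at the start: 37 mm long, 31 mm thick, about 22 g. Origin on its skin, 15.5 mm from its centre; it turns as the potato rolls.
- potato4: Baby potato 4 of 6, loose in the scoop at the start: 37 mm long, 31 mm thick, about 22 g. Origin on its skin, 15.5 mm from its centre; it turns as the potato rolls.
- potato5: Baby potato 5 of 6, loose in the scoop at the start: 37 mm long, 31 mm thick, about 22 g. Origin on its skin, 15.5 mm from its centre; it turns as the potato rolls.
- potato6: Baby potato 6 of 6, loose in the scoop at the start: 37 mm long, 31 mm thick, about 22 g. Origin on its skin, 15.5 mm from its centre; it turns as the potato rolls.
Things that resemble listed ones, but are neither listed nor needed, are in the scene too. Leave any orange or turquoise look-alike of the scoop alone.

How it is judged:
By the outcome, as a careful person would: the job done as asked, in the order asked, and still so for the second after the job is handed in, with the robot touching nothing.
It also fails if it takes over 64 s, if anything falls off the work surface, if the arm or the gripper's body presses on something with over 40 N, if the wrist force passes 120 N, or if a joint passes its speed limit or range.

## Robot

A 6-joint arm with a two-finger parallel gripper is mounted at the origin on the work surface. World frame = base frame: x ahead of the robot, y to its left, z up, the work surface at z = 0. Lengths are in m, angles in rad, forces in N, time in s.
With the tool pointing down it reaches from about 0.3 to 0.85 m from the base axis. Payload 5.4 kg.
Tool frame: the origin (TCP) lies where the fingers leave the gripper's body, on its centre line; the fingertips stand 73 mm ahead of it and the grasp point (between the pads) lies 54 mm ahead of it (env.grip_point_offset is the distance from the TCP to the grasp point, in m); z points along the fingers, y is the direction in which the jaws open and shut (so a half turn about z gives the same grasp; the last joint's range is limited). The gripper opens to 85 mm and grips with 20 to 120 N. Pads are 22 mm wide; open, the fingers measure 114 mm over their backs; the gripper's body (76 mm by 85 mm) begins 54 mm behind the grasp point. The pads swing forward as they close: fully open they stand 13 mm farther back than shut.
Start: joints at [0.907, 0.158, 1.597, -0, 1.386, -0.21], TCP at [0.252, 0.517, 0.304] pointing down, gripper open.
Joint ranges: [-2.91, 2.91], [-0.94, 2.29], [0.18, 2.7], [-1.29, 4.43], [0.17, 2.64], [-3, 3]. Speed limits (rad/s): [2.57, 2.57, 3.14, 3.14, 3.14, 3.14].

## Interface

Orientations are given as a unit quaternion [x, y, z, w].
In Python, from workcell import env gives the robot as it stands.
- The arm moves only by the shell command python3 -m jog 'ROWS' [FORCE]. ROWS is JSON, a list of rows, each a list of 7 numbers: the shift along the tool's x, y, z in cm, then the turn, a rotation vector about the tool's x, y, z in rad, then the opening, from 0 (shut) to 1 (fully open). In form: [[dx, dy, dz, rx, ry, rz, claw], ...]. A call has exactly 5 rows; each row is the pose to reach, as a shift and turn from the pose commanded when the call began, along the tool's axes at that moment; what a row does not reach only later rows make up. A row lasts 1/8 s, in which the tool goes at most 62.5 mm and 10.7 degrees, less where a joint would pass 70% of its speed; a pose out of reach is approached as far as the arm can. A call with a gripper value outside its range is refused whole. The fingers move at their own pace and stop on an object; FORCE is the grip in N (left out, the last holds). Time passes only in rows, so rows that repeat a pose let the fingers close, or fill a call up. It gives the time, the measured TCP pose, the force and the opening at its end, in the units of the state.
- env.sense(): the state, without advancing time (a new reading comes with each control period).
- env.capture(name): name is "scene" or "top" or "wrist"; returns a dict with "image" (480x640x3 uint8, blue, green, red), "z_map" (480x640 float32, m along the optical axis (not along the pixel's ray), 0 where there is no reading), "mtx" (3x3 intrinsics, pixels), "R" (3x3) and "t" (3): a world point X has camera coordinates R X + t; the wrist camera has in their place "mount" (4x4, takes a point from camera to tool coordinates, whose origin is the TCP and whose axes are the flange's). Camera axes: x right, y down, z forward; pixel columns grow to the right and rows downward; lengths in m; the calibration is good to about 2 mm. A picture is of the moment at which its call begins: read the wrist's pose just before it.
- env.finish_job(): hands the job in, once; it reports no verdict.
The state is a dict: "clock": time; "q": joint angles; "dq": joint speeds; "tau": joint torques, N m; "position": TCP position; "tcp_rot": TCP orientation; "ft_force": force on the tool from outside, world axes, zero at the start; "wrist_torque": the same for the moment, N m; "opening": opening from 0.0 (shut) to 1.0 (fully open).
Only numpy, scipy, OpenCV 4.12 (cv2) and the standard library are available. Lean on these libraries where they do the work, as an engineer would, in place of code of your own. Each camera call takes 0.05 s, during which the arm holds its last target. There are 200 camera calls.

## Working session

There is one attempt and no reset: what is moved stays moved. The work goes in short steps, Python scripts to look and compute and a shell command to move; the robot and the scene stay as the last step left them, time stands still between calls to the robot, and variables do not carry over. Pictures are saved under pics/ and viewed, about 8 in all and at most 12, crops included, and the job is handed in when it is done.

```bash
ls; mkdir -p pics
cat > h.py <<'E'
from workcell import env
import numpy as np, cv2
from scipy.spatial.transform import Rotation as Rn
def cap(n):
    s=env.sense(); c=env.capture(n); c['s']=s
    if n=='wrist':
        T=np.eye(4); T[:3,:3]=Rn.from_quat(s['tcp_rot']).as_matrix(); T[:3,3]=s['position']
        W=T@np.array(c['mount']); c['R']=W[:3,:3].T; c['t']=-W[:3,:3].T@W[:3,3]
    return c
def pts(c):
    z=c['z_map']; v,u=np.mgrid[:480,:640]; K=c['mtx']
    P=np.stack([(u-K[0,2])/K[0,0]*z,(v-K[1,2])/K[1,1]*z,z],-1)
    return (P-np.array(c['t']).ravel())@np.array(c['R'])
def ray(c,u,v,h):
    d=np.array(c['R']).T@np.linalg.inv(c['mtx'])@[u,v,1]; o=-np.array(c['R']).T@np.array(c['t']).ravel()
    return o+d*(h-o[2])/d[2]
E
python3 - <<'E'
from h import *
import pickle
for n in('scene','top'):
    c=cap(n); cv2.imwrite(f'pics/{n}0.png',c['image']); pickle.dump(c,open(n+'.pkl','wb'))
s=env.sense(); print(s['clock'],s['position'],s['tcp_rot'],s['q'])
E
```

```text
pics
0.1 [0.25181096 0.51646391 0.30301124] [ 2.24941257e-01  9.74371944e-01 -7.80969571e-04 -3.67024228e-04] [ 9.06923935e-01  1.59004714e-01  1.59809337e+00  4.10526958e-06
  1.38622040e+00 -2.10107480e-01]
```

View pics/top0.png

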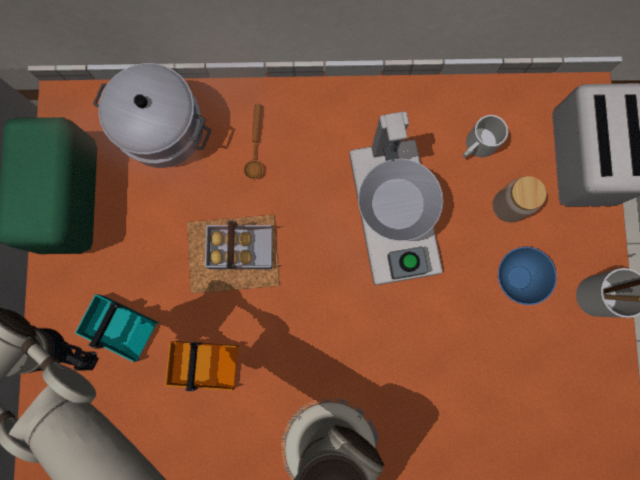

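View pics/scene0.png

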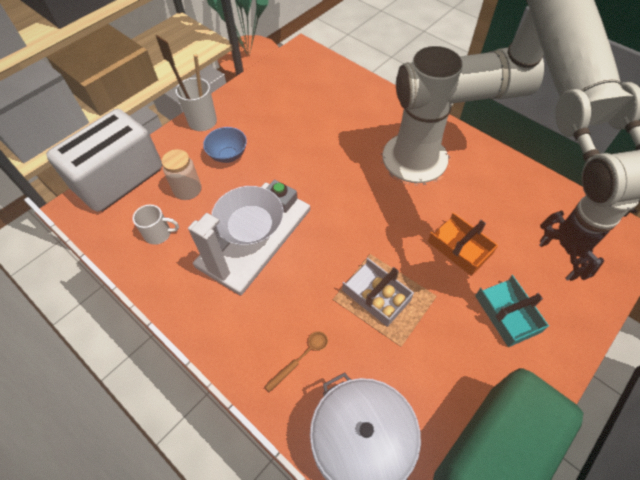

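Top view (world +x up, +y left). Candidates for the scoop are the steel one with potatoes on the cork mat (240,247), the orange one (203,366) and the turquoise one (118,328). I choose the steel one, whose spout points right, towards the pan. The pan is at (400,202), the green button at (410,262), the bowl at (527,276), the jar at (522,200) and the spoon at (256,145).

Run:
```python
from h import *
import pickle
c=pickle.load(open('top.pkl','rb')); P=pts(c); im=c['image']; hsv=cv2.cvtColor(im,cv2.COLOR_BGR2HSV)
box=np.zeros((480,640),bool); box[205:285,195:285]=1
print('cam',-c['R'].T@np.ravel(c['t']))
m=box&(P[...,2]>.085)&(P[...,2]<.115)
# bar
r=cv2.minAreaRect(P[m][:,:2].astype(np.float32)*1000); print('bar',m.sum(),r,np.median(P[m][:,2]), P[m][:,:2].mean(0))
# walls top ring z ~.055
m=box&(P[...,2]>.047)&(P[...,2]<.062); q=P[m]; r=cv2.minAreaRect(q[:,:2].astype(np.float32)*1000);print('walls',m.sum(),r)
# potatoes 
m=box&(hsv[...,0]>12)&(hsv[...,0]<28)&(hsv[...,1]>90)&(P[...,2]>.025)&(P[...,2]<.05);print('pot',m.sum(),P[m].mean(0),P[m].min(0),P[m].max(0))
# green
m=(hsv[...,0]>45)&(hsv[...,0]<80)&(hsv[...,1]>120); m[:, :300]=0; m[:230]=0;m[:,500:]=0
print('green',m.sum(),np.median(P[m],0),P[m].mean(0))
# pan rim
b=np.zeros_like(m);b[155:245,350:450]=1; m=b&(P[...,2]>.118)&(P[...,2]<.135)&(hsv[...,1]<80)
(x,y),rr=cv2.minEnclosingCircle(P[m][:,:2].astype(np.float32)); print('rim',m.sum(),x,y,rr,np.percentile(P[m],[0,50,100],axis=0))
m=b&(P[...,2]>.075)&(P[...,2]<.088);print('floor',m.sum(),P[m].mean(0))
m=np.zeros_like(b);m[100:165,360:430]=1;m&=P[...,2]>.2;print('col',cv2.minAreaRect(P[m][:,:2].astype(np.float32)*1000),P[m][:,2].max())
# mat
b=np.zeros_like(m);b[205:300,180:290]=1;m=b&(P[...,2]<.012)&(P[...,2]>.0025)&(hsv[...,1]<175);print('mat',m.sum(),cv2.minAreaRect(P[m][:,:2].astype(np.float32)*1000))
x=P[147,395]; 
cr=cv2.resize(im[200:300,180:290],None,fx=5,fy=5,interpolation=cv2.INTER_CUBIC); s=pickle.load(open('scene.pkl','rb'))['image'][245:345,330:440]
cv2.imwrite('pics/crop.png',np.hstack([cv2.resize(cr,(400,364)),cv2.resize(s,(400,364))]))
```

```text
cam [0.28256427 0.01305541 1.39793395]
bar 331 ((479.4432678222656, 226.92666625976562), (17.525421142578125, 108.69740295410156), 89.4528579711914) 0.09952543136953011 [0.47823864 0.2264616 ]
walls 263 ((478.8646240234375, 216.7270050048828), (157.6792449951172, 107.70484161376953), 89.56513214111328)
pot 633 [0.47765211 0.23672675 0.03533255] [0.43929936 0.18674869 0.02500253] [0.51980407 0.28708052 0.04749255]
green 174 [ 0.43112139 -0.19016131  0.09591136] [ 0.43084017 -0.18935169  0.10305766]
rim 1159 0.5787081718444824 -0.16538894176483154 0.1046556681394577 [[ 0.47521859 -0.26497405  0.11800109]
 [ 0.59602456 -0.17019092  0.1246294 ]
 [ 0.67888315 -0.07138079  0.13478354]]
floor 2240 [ 0.57267634 -0.16827992  0.08258062]
col ((507.6863098144531, -85.57569122314453), (66.88736724853516, 486.9888916015625), 74.16124725341797) 1.3979339519760403
mat 4334 ((472.08917236328125, 232.660400390625), (276.6985778808594, 236.8981475830078), 89.26905059814453)
```

View pics/crop.png

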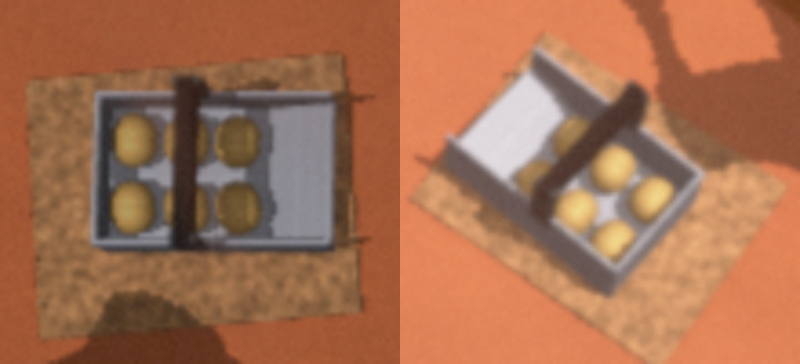

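The crop shows the steel scoop with six potatoes and its dark bar across the middle, with the spout to the right (-y). The scoop's yaw is about 0. Bar centre is ≈ (0.479, 0.227), pan centre ≈ (0.572, -0.168), button ≈ (0.431, -0.189).

```bash
python3 -m jog '[[-5,-2.4,0.5,0,0,-0.15,0.6],[-10,-4.8,1,0,0,-0.3,0.6],[-15,-7.2,1.5,0,0,-0.454,0.6],[-20,-9.6,2,0,0,-0.454,0.6],[-25,-12,2,0,0,-0.454,0.6]]'
python3 -m jog '[[0,0,0,0,0,0,0.6],[0,0,0,0,0,0,0.6],[0,0,0,0,0,0,0.6],[0,0,0,0,0,0,0.6],[0,0,0,0,0,0,0.6]]'
python3 -c "
from h import *
s=env.sense();p=np.array(s['position']);print(p,Rn.from_quat(s['tcp_rot']).as_matrix().round(3),s['q'].round(3));
M=Rn.from_quat(s['tcp_rot']).as_matrix();print(M.T@(np.array([.479,.227,.20])-p)*100)"
```

```text
clock: 0.72
position: [0.4246, 0.2976, 0.283]
tcp_rot: [-0.0, 1.0, -0.0, -0.001]
ft_force: [1.5, 0.1, -0.4]
opening: 0.602
clock: 1.35
position: [0.4237, 0.2999, 0.2839]
tcp_rot: [-0.001, 1.0, -0.0, -0.0]
ft_force: [0.3, -0.4, 0.1]
opening: 0.6
[0.42373259 0.29990342 0.28388964] [[-1.    -0.001 -0.   ]
 [-0.001  1.    -0.   ]
 [ 0.    -0.    -1.   ]] [ 0.383  0.029  1.776  0.     1.337 -1.189]
[-5.51677902 -7.29827465  8.3886238 ]
```

```bash
python3 -m jog '[[-2,-3,0,0,0,0,0.6],[-4,-6,2,0,0,0,0.6],[-5.5,-7.3,5,0,0,0,0.6],[-5.5,-7.3,6,0,0,0,0.6],[-5.5,-7.3,6,0,0,0,0.6]]'
python3 - <<'E'
from h import *
c=cap('wrist');P=pts(c);cv2.imwrite('pics/w1.png',c['image']);print(c['s']['position'])
m=(P[...,2]>.088)&(P[...,2]<.112)&(abs(P[...,0]-.479)<.07)&(abs(P[...,1]-.227)<.03)
print(m.sum(),cv2.minAreaRect(P[m][:,:2].astype(np.float32)*1000),P[m].mean(0),np.median(P[m][:,2]))
m=(P[...,2]>.049)&(P[...,2]<.06)&(abs(P[...,0]-.479)<.07)&(P[...,1]<.32)&(P[...,1]>.1)
print(m.sum(),cv2.minAreaRect(P[m][:,:2].astype(np.float32)*1000))
E
```

```text
clock: 1.98
position: [0.4784, 0.2269, 0.2234]
tcp_rot: [-0.0, 1.0, -0.0, -0.001]
ft_force: [0.0, 0.6, 0.7]
opening: 0.604
[0.47835849 0.22686157 0.2234022 ]
6420 ((478.6977844238281, 227.67431640625), (17.897396087646484, 108.34062194824219), 89.11482238769531) [0.47404164 0.22775792 0.09916763] 0.09939288275930946
4172 ((477.21075439453125, 216.24160766601562), (157.35250854492188, 105.75135803222656), 88.9571533203125)
```

View pics/w1.png

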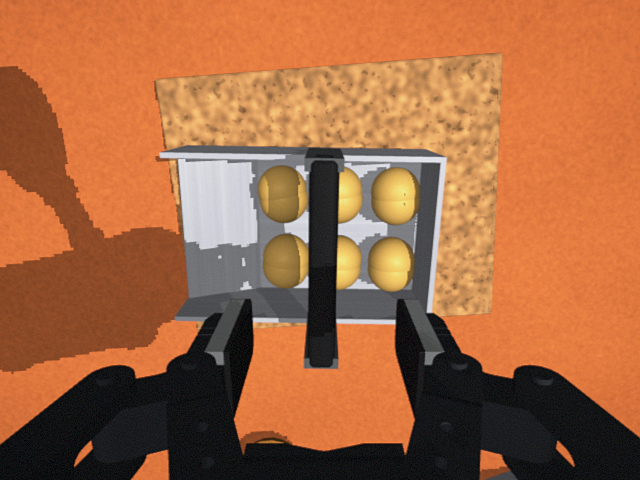

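The bar runs at column 321 between the jaws, with all six potatoes in the scoop. Position agrees within 1 mm, so I descend, grip and lift.

```bash
python3 -m jog '[[0,0.1,3,0,0,0.015,0.6],[0,0.1,6,0,0,0.015,0.6],[0,0.1,7.9,0,0,0.015,0.6],[0,0.1,7.9,0,0,0.015,0.6],[0,0.1,7.9,0,0,0.015,0.6]]'
python3 -m jog '[[0,0,0,0,0,0,0.1],[0,0,0,0,0,0,0],[0,0,0,0,0,0,0],[0,0,0,0,0,0,0],[0,0,0,0,0,0,0]]' 90
python3 -m jog '[[0,0,0,0,0,0,0],[0,0,0,0,0,0,0],[0,0,-0.3,0,0,0,0],[0,0,-0.7,0,0,0,0],[0,0,-1.2,0,0,0,0]]'
python3 -c "
from h import *
s=env.sense();print(s['position'],s['ft_force'],s['wrist_torque'])"
```

```text
clock: 2.65
position: [0.48, 0.228, 0.1467]
tcp_rot: [0.007, 1.0, 0.0, 0.001]
ft_force: [0.7, -0.1, -0.3]
opening: 0.598
clock: 3.28
position: [0.4799, 0.2274, 0.1461]
tcp_rot: [0.007, 1.0, 0.0, 0.001]
ft_force: [-1.9, -0.9, 6.3]
opening: 0.143
clock: 3.9
position: [0.4787, 0.2272, 0.1566]
tcp_rot: [0.007, 1.0, -0.0, -0.001]
ft_force: [-0.2, -0.1, -4.0]
opening: 0.148
[0.47868773 0.22723913 0.15655343] [-0.15781419 -0.14354649 -4.03455826] [-0.00307283  0.00830883  0.01541784]
```

Grip is firm: 4 N load and the scoop is off the mat. Now a gentle transfer, clear of the pan rim.

```bash
python3 -m jog '[[0,0,-1,0,0,0,0],[0,0,-2.5,0,0,0,0],[0,-0.5,-4.5,0,0,0,0],[-0.4,-1.5,-6.5,0,0,0,0],[-1,-3,-8.5,0,0,0,0]]'
python3 -m jog '[[-0.7,-2,-1.5,0,0,0,0],[-1.4,-4,-3,0,0,0,0],[-2.1,-6,-4.2,0,0,0,0],[-2.8,-8,-5,0,0,0,0],[-3.5,-10,-5.5,0,0,0,0]]'
python3 -m jog '[[-0.8,-2,-0.2,0,0,0,0],[-1.6,-4,-0.3,0,0,0,0],[-2.4,-5.8,-0.3,0,0,0,0],[-3.2,-7.4,-0.3,0,0,0,0],[-3.9,-8.8,-0.3,0,0,0,0]]'
python3 -m jog '[[-0.5,-1.2,0,0,0,0,0],[-0.8,-2.2,0,0,0,0,0],[-1,-3,0,0,0,0,0],[-1.2,-3.5,0,0,0,0,0],[-1.2,-3.7,0,0,0,0,0]]'
python3 - <<'E'
from h import *
c=cap('top');P=pts(c);s=env.sense();print(s['clock'],s['position'],s['q'].round(2),s['ft_force'])
M=Rn.from_quat(s['tcp_rot']).as_matrix();print(M.round(3))
cv2.imwrite('pics/t2.png',c['image'][90:330,180:500].repeat(2,0).repeat(2,1))
E
```

```text
clock: 4.53
position: [0.4889, 0.1972, 0.2437]
tcp_rot: [0.007, 1.0, 0.0, 0.001]
ft_force: [0.8, -0.5, -3.3]
opening: 0.146
clock: 5.15
position: [0.5227, 0.096, 0.2986]
tcp_rot: [0.007, 1.0, -0.0, 0.001]
ft_force: [0.1, -0.3, -3.7]
opening: 0.144
clock: 5.78
position: [0.5604, 0.0072, 0.2998]
tcp_rot: [0.007, 1.0, 0.0, -0.0]
ft_force: [-0.3, -0.2, -4.6]
opening: 0.143
clock: 6.4
position: [0.5714, -0.0292, 0.2999]
tcp_rot: [0.007, 1.0, 0.0, -0.0]
ft_force: [-0.1, -0.8, -3.6]
opening: 0.14
6.45 [ 0.57136503 -0.02922192  0.299884  ] [-0.26  0.15  1.61 -0.    1.38 -1.82] [ 0.84957409 -0.926657   -3.74153497]
[[-1.     0.015 -0.   ]
 [ 0.015  1.     0.   ]
 [ 0.     0.    -1.   ]]
```

View pics/t2.png

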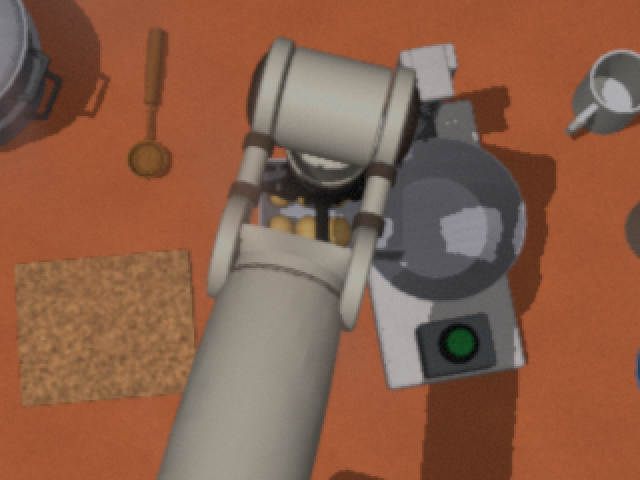

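The scoop is at the pan's +y side with the potatoes still in it, and the pan centre is at crop (445,220). Tilt to 24° (ramp level), with the lip over the pan.

```bash
python3 -m jog '[[0,-1,0,-0.06,0,0,0],[0,-2,0.1,-0.14,0,0,0],[0,-3.2,0.3,-0.24,0,0,0],[0,-4.4,0.6,-0.33,0,0,0],[0,-5.5,1,-0.42,0,0,0]]' 
python3 -m jog '[[0,0,0,0,0,0,0],[0,0,0,0,0,0,0],[0,0,0,0,0,0,0],[0,0,0,0,0,0,0],[0,0,0,0,0,0,0]]'
python3 - <<'E'
from h import *
s=env.sense();print(s['clock'],s['position'],s['q'].round(2),s['ft_force'],s['wrist_torque'])
M=Rn.from_quat(s['tcp_rot']).as_matrix();print(M.round(3))
c=cap('scene');d=cap('wrist')
B=np.array(s['position'])+M@[0,0,.056]; 
print('lip',np.array(s['position'])+M@[0,-.09,.1185])
cv2.imwrite('pics/s3.png',np.hstack([cv2.resize(c['image'][120:320,180:400],(400,364)),cv2.resize(d['image'],(400,364))]))
E
```

```text
clock: 7.08
position: [0.5707, -0.0845, 0.2902]
tcp_rot: [0.007, 0.978, 0.209, 0.002]
ft_force: [-0.5, -0.4, -3.8]
opening: 0.146
clock: 7.7
position: [0.5707, -0.0837, 0.2902]
tcp_rot: [0.007, 0.978, 0.208, 0.002]
ft_force: [0.6, -0.0, -3.6]
opening: 0.147
7.7 [ 0.57068648 -0.0836648   0.2901799 ] [-0.51  0.24  1.57  0.37  1.54 -2.11] [ 0.57917539 -0.00759027 -3.60625876] [-0.45624569 -0.01537481 -0.05698315]
[[-1.     0.013  0.006]
 [ 0.014  0.913  0.407]
 [-0.     0.407 -0.913]]
lip [ 0.57026974 -0.11758385  0.14529521]
```

View pics/s3.png

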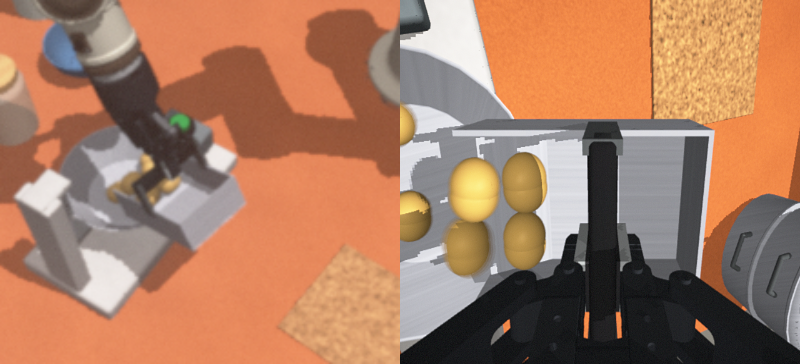

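At 24° the potatoes have rolled up to the ramp, with two at or over the lip. I'll pivot about the lip in small steps and watch the weight.

```bash
for i in 1 ; do python3 -m jog '[[0,-0.48,-0.35,-0.04,0,0,0],[0,-0.98,-0.68,-0.08,0,0,0],[0,-1.48,-0.99,-0.12,0,0,0],[0,-1.48,-0.99,-0.12,0,0,0],[0,-1.48,-0.99,-0.12,0,0,0]]' 
python3 -m jog '[[0,-0.48,-0.35,-0.04,0,0,0],[0,-0.98,-0.68,-0.08,0,0,0],[0,-1.48,-0.99,-0.12,0,0,0],[0,-1.48,-0.99,-0.12,0,0,0],[0,-1.48,-0.99,-0.12,0,0,0]]' ; done
python3 - <<'E'
from h import *
s=env.sense();print(s['clock'],s['position'],s['q'].round(2),s['ft_force'],s['wrist_torque'])
M=Rn.from_quat(s['tcp_rot']).as_matrix();print('lip',np.array(s['position'])+M@[0,-.09,.1185])
c=cap('scene');d=cap('wrist')
cv2.imwrite('pics/s4.png',np.hstack([cv2.resize(c['image'][120:320,180:400],(400,364)),cv2.resize(d['image'],(400,364))]))
E
```

```text
clock: 8.43
position: [0.5704, -0.1017, 0.2929]
tcp_rot: [0.007, 0.964, 0.267, 0.002]
ft_force: [-1.0, 0.4, -2.8]
opening: 0.145
clock: 9.05
position: [0.5701, -0.1194, 0.2937]
tcp_rot: [0.007, 0.946, 0.324, 0.002]
ft_force: [-0.2, 0.9, -2.5]
opening: 0.15
9.05 [ 0.57007997 -0.11942762  0.29371923] [-0.63  0.33  1.51  0.53  1.7  -2.22] [-0.19797404  0.90419075 -2.47966222] [-0.65275007  0.01278663  0.00577177]
lip [ 0.57008917 -0.1178605   0.14492476]
```

View pics/s4.png

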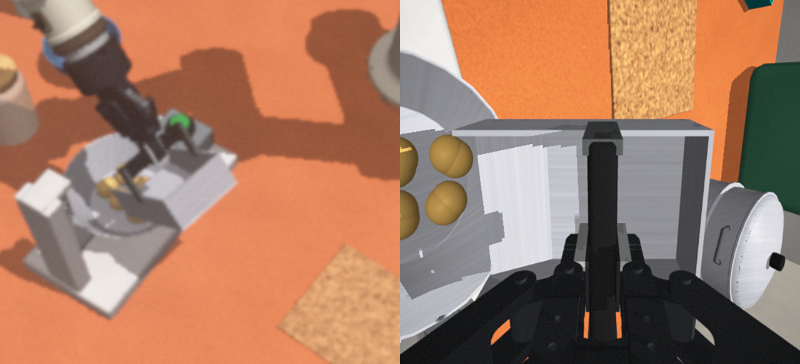

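The scoop is empty (load 2.6 N) and the potatoes are in the pan. Raise, level and back off, then count.

```bash
python3 -m jog '[[0,1.2,-1.6,0,0,0,0],[0,2.45,-3.16,0,0,0,0],[0,3.6,-2.2,0.1,0,0,0],[0,5.6,-0.7,0.2,0,0,0],[0,8,1.1,0.3,0,0,0]]' 
python3 -m jog '[[0,2.8,1.05,0.12,0,0,0],[0,5.6,2.1,0.24,0,0,0],[0,8.4,3.2,0.36,0,0,0],[0,11.3,4.2,0.36,0,0,0],[0,13,4.9,0.36,0,0,0]]'
python3 - <<'E'
from h import *
s=env.sense();print(s['clock'],s['position'],s['q'].round(2),s['ft_force'])
M=Rn.from_quat(s['tcp_rot']).as_matrix();print(M.round(3))
c=cap('top');P=pts(c);d=cap('scene');
m=np.zeros((480,640),bool);m[185:215,385:420]=1
b=np.zeros((480,640),bool);b[150:250,350:450]=1
for lo,hi in((.045,.06),(.077,.088),(.092,.104),(.122,.134)): print(lo,(b&(P[...,2]>lo)&(P[...,2]<hi)).sum())
print('place delta (tool cm)',M.T@(np.array([.4797,.2273,.1461])-s['position'])*100)
cv2.imwrite('pics/s5.png',np.hstack([cv2.resize(c['image'][130:290,330:460],(400,492)),cv2.resize(d['image'][150:300,170:330],(400,492))]))
E
```

```text
clock: 9.78
position: [0.5714, -0.049, 0.3365]
tcp_rot: [0.008, 0.984, 0.177, 0.003]
ft_force: [0.4, 1.2, -3.9]
opening: 0.144
clock: 10.4
position: [0.5732, 0.0914, 0.336]
tcp_rot: [0.007, 1.0, 0.001, 0.001]
ft_force: [-0.6, 0.0, -2.8]
opening: 0.146
10.4 [0.57317738 0.0913929  0.33599891] [-0.05  0.15  1.54  0.    1.45 -1.61] [-0.64837636  0.02252191 -2.75179795]
[[-1.     0.014  0.002]
 [ 0.014  1.     0.001]
 [-0.002  0.001 -1.   ]]
0.045 1390
0.077 1414
0.092 888
0.122 3
place delta (tool cm) [ 9.57207362 13.44164806 18.98423238]
```

View pics/s5.png

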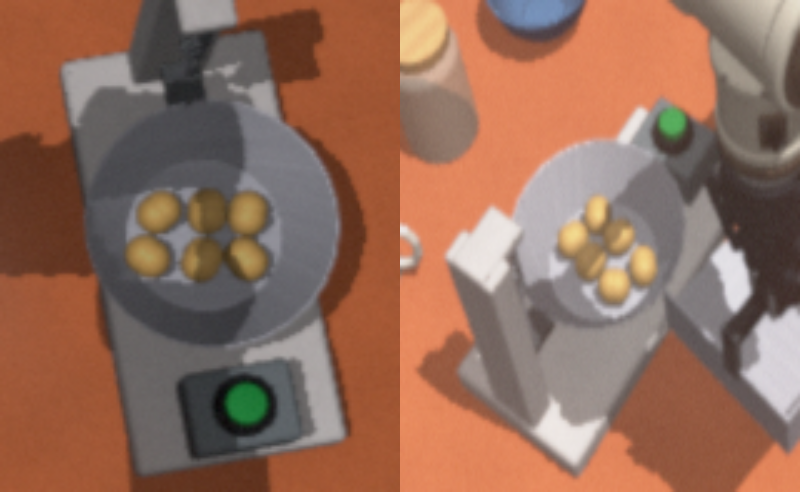

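All six potatoes are in the pan and the pan is down (floor at ~0.052). Return the scoop to the mat.

```bash
python3 -m jog '[[2,2.8,1,0,0,0,0],[4,5.6,3,0,0,0,0],[6,8.4,5,0,0,0,0],[8,11.2,8,0,0,0,0],[9.6,13.4,11,0,0,0,0]]' 
python3 -m jog '[[0,0,2.5,0,0,0,0],[0,0,4.5,0,0,0,0],[0,0,6,0,0,0,0],[0,0,6.8,0,0,0,0],[0,0,7.2,0,0,0,0]]'
python3 - <<'E'
from h import *
s=env.sense();M=Rn.from_quat(s['tcp_rot']).as_matrix();print(s['ft_force'],s['position'],M.round(3))
print('delta',M.T@(np.array([.4797,.2273,.1461])-s['position'])*100)
E
```

```text
clock: 11.12
position: [0.479, 0.2247, 0.2239]
tcp_rot: [0.008, 1.0, 0.0, 0.0]
ft_force: [0.2, 0.5, -2.4]
opening: 0.144
clock: 11.75
position: [0.4795, 0.2246, 0.1521]
tcp_rot: [0.008, 1.0, 0.0, 0.0]
ft_force: [0.2, -0.2, -1.7]
opening: 0.147
[ 0.23802064 -0.23457217 -1.67389245] [0.47953541 0.22456877 0.15212797] [[-1.     0.015  0.   ]
 [ 0.015  1.     0.   ]
 [-0.     0.    -1.   ]]
delta [-0.01203953  0.27330492  0.6028188 ]
```

```bash
python3 -m jog '[[0,0.4,0,0,0,0,0],[0,0.8,0.2,0,0,0,0],[0,0.8,0.4,0,0,0,0],[0,0.8,0.55,0,0,0,0],[0,0.8,0.62,0,0,0,0]]' 
python3 -m jog '[[0,0,0,0,0,0,0],[0,0,0,0,0,0,0],[0,0,0,0,0,0,0.15],[0,0,0,0,0,0,0.2],[0,0,0,0,0,0,0.3]]'
python3 -m jog '[[0,0,0,0,0,0,0.6],[0,0,0,0,0,0,0.6],[0,0,0,0,0,0,0.6],[0,0,-1,0,0,0,0.6],[0,0,-3,0,0,0,0.6]]'
python3 -m jog '[[0,0,-3,0,0,0,0.6],[0,0,-6,0,0,0,0.6],[0,0,-10,0,0,0,0.4],[0,0,-13,0,0,0,0.2],[0,0,-14,0,0,0,0]]'
python3 - <<'E'
from h import *
s=env.sense();c=cap('wrist');P=pts(c);M=Rn.from_quat(s['tcp_rot']).as_matrix()
m=(P[...,2]>.088)&(P[...,2]<.112)&(abs(P[...,0]-.479)<.07)&(abs(P[...,1]-.235)<.04)
print('bar',m.sum(),cv2.minAreaRect(P[m][:,:2].astype(np.float32)*1000),np.median(P[m][:,2]))
print(s['position'],'to button, tool cm',M.T@(np.array([.431,-.1895,.30])-s['position'])*100)
cv2.imwrite('pics/w6.png',c['image'])
E
```

```text
clock: 12.38
position: [0.4792, 0.2329, 0.1461]
tcp_rot: [0.007, 1.0, -0.0, -0.0]
ft_force: [-2.9, 0.3, 3.6]
opening: 0.141
clock: 13.0
position: [0.4796, 0.2329, 0.1461]
tcp_rot: [0.007, 1.0, 0.0, 0.0]
ft_force: [1.2, -0.2, 0.3]
opening: 0.305
clock: 13.62
position: [0.4788, 0.2328, 0.176]
tcp_rot: [0.007, 1.0, -0.0, -0.001]
ft_force: [-0.4, -0.3, 1.4]
opening: 0.599
clock: 14.25
position: [0.4801, 0.2331, 0.3188]
tcp_rot: [0.007, 1.0, 0.001, 0.002]
ft_force: [0.7, -0.2, 0.9]
opening: 0.008
bar 3201 ((478.0919189453125, 234.63388061523438), (17.77705192565918, 107.96619415283203), 89.06896209716797) 0.09937300739168342
[0.48007708 0.23310182 0.31879495] to button, tool cm [  4.29393237 -42.32987151   1.81250299]
```

View pics/w6.png

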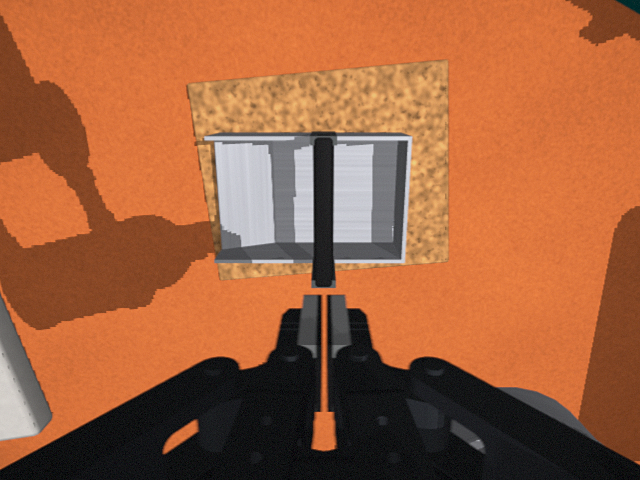

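The scoop stands level and empty on the cork (bar at 0.478, 0.235, top 0.099, and the fingers are clear). Next, above the button.

```bash
python3 -m jog '[[0.3,-3,0,0,0,0,0],[0.8,-8,0,0,0,0,0],[1.4,-13,0,0,0,0,0],[2,-18,0,0,0,0,0],[2.5,-23,0,0,0,0,0]]' 
python3 -m jog '[[0.3,-5,0,0,0,0,0],[0.8,-10,1,0,0,0,0],[1.4,-15,3,0,0,0,0],[1.8,-17,5,0,0,0,0],[1.8,-17,5,0,0,0,0]]'
python3 - <<'E'
from h import *
s=env.sense();c=cap('wrist');P=pts(c);M=Rn.from_quat(s['tcp_rot']).as_matrix()
h=cv2.cvtColor(c['image'],cv2.COLOR_BGR2HSV); m=((h[...,0]>45)&(h[...,0]<80)&(h[...,1]>120)).astype(np.uint8)
n,l,st,ce=cv2.connectedComponentsWithStats(m); i=1+np.argmax(st[1:,4]); m=l==i
z=np.percentile(P[m][:,2],80); g=P[m&(abs(P[...,2]-z)<.004)]
print('btn',st[i],cv2.minEnclosingCircle(g[:,:2].astype(np.float32)),z, np.percentile(P[m],[5,50,95],axis=0))
print(s['position'],M.round(3))
cv2.imwrite('pics/w7.png',c['image'])
E
```

```text
clock: 14.92
position: [0.4498, 0.002, 0.3144]
tcp_rot: [0.007, 1.0, 0.0, -0.001]
ft_force: [-0.0, 0.6, -0.4]
opening: -0.003
clock: 15.55
position: [0.4287, -0.1666, 0.263]
tcp_rot: [0.009, 1.0, 0.002, -0.002]
ft_force: [-0.1, -0.1, 1.4]
opening: 0.001
btn [ 253  220   56   56 2407] ((0.43127158284187317, -0.18953493237495422), 0.015875795856118202) 0.09716837046483612 [[ 0.4173141  -0.20196505  0.08823261]
 [ 0.43015903 -0.18895763  0.09650298]
 [ 0.44421705 -0.17604312  0.09773413]]
[ 0.42874352 -0.1665544   0.26304817] [[-1.     0.018 -0.005]
 [ 0.018  1.     0.004]
 [ 0.005  0.004 -1.   ]]
```

View pics/w7.png

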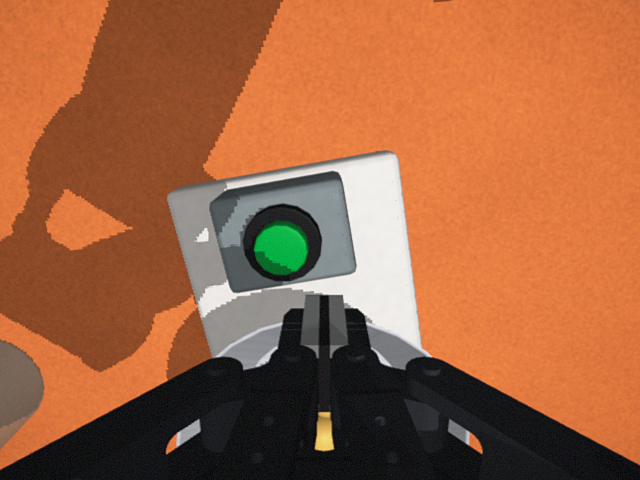

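The button is at (280,247) px, world (0.431, -0.190, 0.097). Centre over it and go down close.

```bash
python3 -m jog '[[-0.25,-2.2,0,0,0,0,0],[-0.25,-2.2,2,0,0,0,0],[-0.25,-2.2,5,0,0,0,0],[-0.25,-2.2,7.5,0,0,0,0],[-0.25,-2.2,8,0,0,0,0]]' 
python3 -m jog '[[0,0,0,0,0,0,0],[0,0,0,0,0,0,0],[0,0,0,0,0,0,0],[0,0,0,0,0,0,0],[0,0,0,0,0,0,0]]'
```

```text
clock: 16.23
position: [0.4323, -0.1881, 0.1849]
tcp_rot: [0.007, 1.0, 0.001, -0.001]
ft_force: [0.6, -0.1, 0.1]
opening: 0.002
clock: 16.85
position: [0.4326, -0.1885, 0.1861]
tcp_rot: [0.007, 1.0, -0.0, 0.0]
ft_force: [-0.6, 0.0, 0.3]
opening: -0.002
```

```bash
python3 -m jog '[[0.1,0,0.8,0,0,0,0],[0.1,0,1.4,0,0,0,0],[0.1,0,1.6,0,0,0,0],[0.1,0,1.8,0,0,0,0],[0.1,0,1.8,0,0,0,0]]' 
python3 -m jog '[[0,0,0.1,0,0,0,0],[0,0,0.2,0,0,0,0],[0,0,0.3,0,0,0,0],[0,0,0.3,0,0,0,0],[0,0,0.3,0,0,0,0]]'
python3 -m jog '[[0,0,0.1,0,0,0,0],[0,0,0.15,0,0,0,0],[0,0,0.15,0,0,0,0],[0,0,0.15,0,0,0,0],[0,0,0.15,0,0,0,0]]'
```

```text
clock: 17.48
position: [0.4315, -0.1884, 0.1679]
tcp_rot: [0.007, 1.0, 0.0, -0.0]
ft_force: [-1.2, 1.6, 1.4]
opening: 0.002
clock: 18.1
position: [0.4316, -0.1885, 0.165]
tcp_rot: [0.007, 1.0, -0.0, 0.0]
ft_force: [-1.0, 1.7, 2.9]
opening: 0.003
clock: 18.73
position: [0.4316, -0.1885, 0.1636]
tcp_rot: [0.007, 1.0, -0.0, 0.0]
ft_force: [-1.3, 0.6, 4.8]
opening: 0.002
```

Force is rising with the spring. Press until the hard stop shows, then release.

```bash
python3 -m jog '[[0,0,0.1,0,0,0,0],[0,0,0.1,0,0,0,0],[0,0,0.1,0,0,0,0],[0,0,0.1,0,0,0,0],[0,0,0.1,0,0,0,0]]' 
python3 -m jog '[[0,0,0.05,0,0,0,0],[0,0,0.1,0,0,0,0],[0,0,0.1,0,0,0,0],[0,0,0.1,0,0,0,0],[0,0,0.1,0,0,0,0]]'
```

```text
clock: 19.35
position: [0.4317, -0.1886, 0.1635]
tcp_rot: [0.007, 1.0, -0.0, -0.0]
ft_force: [-4.0, 2.3, 11.7]
opening: -0.001
clock: 19.98
position: [0.4318, -0.1886, 0.1633]
tcp_rot: [0.007, 1.0, -0.0, -0.0]
ft_force: [-6.6, 5.1, 19.1]
opening: 0.002
```

The hard stop shows: 19 N with no further travel. Release straight up and check.

```bash
python3 -m jog '[[0,0,-0.5,0,0,0,0],[0,0,-1.5,0,0,0,0],[0,0,-4,0,0,0,0],[0,0,-8,0,0,0,0],[0,0,-13,0,0,0,0]]' 
python3 -m jog '[[4,3,0,0,0,0,0],[8,6,0,0,0,0,0],[11,8,0,0,0,0,0],[11,8,0,0,0,0,0],[11,8,0,0,0,0,0]]'
python3 - <<'E'
from h import *
import pickle
s=env.sense();print(s['clock'],s['position'],s['ft_force'])
c=cap('top');P=pts(c);im=c['image'];h=cv2.cvtColor(im,cv2.COLOR_BGR2HSV)
g=(h[...,0]>45)&(h[...,0]<80)&(h[...,1]>120); g[:,:300]=0; g[:230]=0;g[:,500:]=0; g[300:]=0
print('green',g.sum(),np.percentile(P[g][:,2],[20,50,80]) if g.any() else '')
b=np.zeros_like(g);b[150:250,350:450]=1
for lo,hi in((.045,.06),(.092,.104),(.122,.134)): print(lo,(b&(P[...,2]>lo)&(P[...,2]<hi)).sum())
o=pickle.load(open('top.pkl','rb'))['image'].astype(int); d=abs(im.astype(int)-o).max(2)
for n,(v0,v1,u0,u1) in dict(bowl=(240,310,490,565),jar=(170,225,490,550),spoon=(100,182,240,272)).items(): print(n,(d[v0:v1,u0:u1]>40).sum())
cv2.imwrite('pics/t8.png',im)
E
```

```text
clock: 20.6
position: [0.4308, -0.188, 0.2916]
tcp_rot: [0.007, 1.0, 0.001, -0.001]
ft_force: [0.3, -0.3, -0.3]
opening: 0.0
clock: 21.22
position: [0.3232, -0.1073, 0.2917]
tcp_rot: [0.007, 1.0, -0.0, 0.0]
ft_force: [0.1, 0.6, -0.7]
opening: 0.003
21.225 [ 0.32317171 -0.10725772  0.29166466] [ 0.12944398  0.55202075 -0.740785  ]
green 174 [0.09361057 0.09671293 0.09973079]
0.045 1401
0.092 874
0.122 7
bowl 35
jar 0
spoon 0
```

View pics/t8.png

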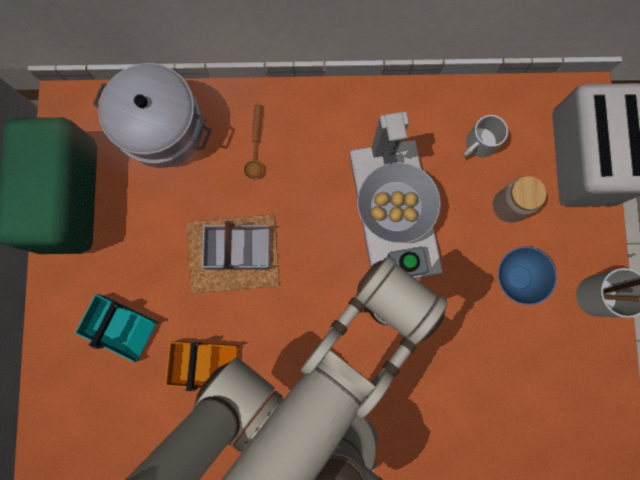

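The final view shows six potatoes in the lowered pan (400,204), the scoop on the mat (237,247), the button up again (410,262), and the bystanders in place. I'm handing the job in.

```bash
python3 -c "
from workcell import env
env.finish_job()"
```

```text
the job is handed in; nothing more can be done
```

The job is done and handed in at about 21 s of the 64 s allowed. I poured all six potatoes into the pan without a spill, stood the scoop back on the mat, then pressed the green button and let go.

Last checks:
- **Pan:** all six potatoes are in it, and its floor read about 0.05 m and its rim about 0.10 m above the counter, matching the pan on its stop.
- **Scoop:** empty, level and standing on the cork, about 7 mm towards the mat's centre from where it started.
- **Button:** I pressed until it stopped moving, at about 19 N against its 4 N spring. It then came back to its starting height of about 0.097 m.
- **Bystanders:** the jar and spoon areas of the image are unchanged. The bowl area shows 35 changed pixels; it looks unmoved in the final view, so I put this down to shadow but did not measure its position.
- **Arm:** clear of everything, with no check failing or disagreeing.

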